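# Roll the ejector bars flush and park the roller on the mark

## Robot

A 7-joint arm with a two-finger parallel gripper is mounted at the origin on the work surface. World frame = base frame: x ahead of the robot, y to its left, z up, the work surface at z = 0. Lengths are in m, angles in rad, forces in N, time in s.
With the tool pointing down it reaches from about 0.4 to 0.85 m from the base axis. Payload 10.4 kg.
Tool frame: the origin (TCP) lies on the centre line of the jaws, within the pads' length; the fingertips stand 11 mm ahead of it and the grasp point (between the pads) lies 8 mm behind it (tip_reach is the distance from the TCP to the fingertips, in m); z points along the fingers, y is the line along which they close (so a half turn about z gives the same grasp; the last joint's range is limited). The gripper opens to 85 mm and grips with 20 to 120 N. Pads are 22 mm wide; open, the fingers measure 114 mm over their backs; the gripper's body (76 mm by 85 mm) begins 54 mm behind the grasp point. The pads swing forward as they close: fully open they stand 13 mm farther back than shut.
Start: joints at [-1.165, 0.332, -0.065, 1.46, 0.022, 1.35, -0.088], TCP at [0.26, 0.568, 0.242] pointing down, gripper open.
Joint ranges: [-2.6, 2.6], [-0.5, 2.12], [-1.47, 1.34], [0.16, 2.42], [-1.27, 4.41], [0.06, 2.06], [-2.6, 2.6]. Speed limits (rad/s): [2.22, 2.22, 2.79, 2.79, 3.14, 3.14, 3.14].

## Interface

Orientations are given as a unit quaternion [x, y, z, w].
In Python, from workcell import get_obs, camera, hand_in, tip_reach gives the robot as it stands. The module is installed in compiled form; this text tells all that it offers.
- The arm moves only by the tool move_arm, never from a script. Its argument "plan" is a list of rows, each an object with "delta_pos": the shift along the tool's x, y, z in parts of the range, where 1.0 means 1000 mm, a list of three; "turn": the turn, a rotation vector about the tool's x, y, z in fractions of the full range, 1 being 2 pi rad, a list of three; "fingers": the closure, from 0 (fully open) to 1 (shut). A call has 1 to 12 rows; each row is the pose to reach, as a shift and turn from the pose commanded when the call began, along the tool's axes at that moment; what a row does not reach only later rows make up. A row lasts 1/8 s, in which the tool goes at most 62.5 mm and 10.7 degrees, less where a joint would pass 70% of its speed; a pose out of reach is approached as far as the arm can. Shift and turn numbers lie between -1 and 1, and a call with a number outside is refused. A call with a gripper value outside its range is refused whole. The fingers move at their own pace and stop on an object; "force" is the grip in N (left out, the last holds). Time passes only in rows, so rows that repeat a pose let the fingers close. It gives the time, the measured TCP pose, the force, the opening and the grip force at its end, in the units of the state.
- get_obs(): the state, without advancing time (a new reading comes with each control period).
- camera(name): name is "scene" or "top" or "wrist"; returns a dict with "color" (420x560x3 uint8, red, green, blue), "range_z" (420x560 float32, m along the optical axis (not along the pixel's ray), 0 where there is no reading), "fx", "fy", "cx", "cy" (pixels), "R" (3x3) and "t" (3): a world point X has camera coordinates R X + t; the wrist camera has in their place "tool_from_camera" (4x4, takes a point from camera to tool coordinates, whose origin is the TCP and whose axes are the flange's). Camera axes: x right, y down, z forward; pixel columns grow to the right and rows downward; lengths in m; the calibration is good to about 2 mm. A picture is of the moment at which its call begins: read the wrist's pose just before it.
- hand_in(): hands the job in; it is judged then, once.
The state is a dict: "clock": time; "joint_pos": joint angles; "joint_velocities": joint speeds; "tau": joint torques, N m; "position": TCP position; "ee_rot": TCP orientation; "ft_force": force on the tool from outside, world axes, zero at the start; "torque": the same for the moment, N m; "grip_width": opening from 0.0 (shut) to 1.0 (fully open); "grasp_force": force on a finger pad.
Only numpy, scipy, OpenCV 4.12 (cv2) and the standard library are available. Lean on these libraries where they do the work, as an engineer would, in place of code of your own. Each camera call takes 0.05 s, during which the arm holds its last target. There are 200 camera calls.

## Task

The two ejector bars of the steel die plate stick up: without lifting the roller, roll it along the plate under your fingertips over the first bar and then the second, pressing down on it so that each bar is pushed flush by the roller, never by the fingers themselves. Go on to stop the roller on the mark line between the brass pointers, square to the plate, and leave it there at rest. Be gentle: the hard roller must never feel more than 25 N from the hand, touch-down included, and nothing else on the bench is to be disturbed.

Things in the scene. Friction and masses are not known exactly. Their poses are not given: they have to be found in the camera images.
- roller: rigid grey plastic roller, 90 mm in diameter (too thick to grip), 120 mm long, 0.55 to 0.85 kg; origin at its centre, 45 mm above the plate; x = cylinder axis (y, z turn as it rolls). Rolls with slight drag: stays put when left, stops within a few mm. A fingertip on top travels twice as far as the roller: use short strokes at 10 to 15 N, touch down at 10 mm/s or less; over 25 N cracks it
- plate: fixed steel die plate, 200 mm (its x) by 360 mm (its y) by 20 mm thick; origin at the centre of its underside on the bench, its z up. The roller starts near its -y end, axis along plate x, and is to be rolled towards plate +y, over the bars at plate y = -35 mm and +15 mm, to the mark
- bar_first (a joint): how far the first ejector bar (plate y = -35 mm) has been pushed down: 0 = stands 4 mm above the plate, 0.004 = flush. Bar 150 mm long (plate x), 10 mm wide, with no spring: it sits stiffly and stays where it is left; it takes about 13 N downwards to move it, more than the roller's weight, so the hand must add about 8 N or more, steadily, while the roller stands right above the bar
- bar_second (a joint): the same for the second ejector bar, at plate y = +15 mm
- bar_first_top (a point): centre of the top face of the first bar
- bar_second_top (a point): centre of the top face of the second bar
- mark: mark to stop on: thin dark line across the plate (along its x axis, parallel to plate x) between two small brass pointers, 17 mm tall, at 87 mm either side of the middle; origin on the plate's top face at the middle of the line. The roller (ends 60 mm from the middle) passes between the pointers; it is on the mark when its axis is straight above the line
- bottle: bystander: clay-brown bottle, 56 mm in diameter, 170 mm tall, origin under its centre
- bowl: bystander: white bowl, 110 mm across, 50 mm tall, origin under its centre
- knife: bystander: slim pointed hand tool with a wooden handle, lying on the bench beyond the plate
- blank: bystander: grey egg-shaped ceramic blank, 60 mm across, 70 mm tall, origin under its centre
Things that resemble listed ones, but are neither listed nor needed, are in the scene too. There is more than one size of the roller; the one meant has the size given above.

How it is judged:
On the way, in this order (a step that is already met when the one before it is completed fails the run):
1. the first bar is rolled flush (within 1 mm) (value of joint bar_first above 0.003 m), for 0.1 s.
2. then the second bar is rolled flush (within 1 mm) (value of joint bar_second above 0.003 m), for 0.1 s.
At the end, for the whole second after the job is handed in: both bars flush with the plate within 1 mm; the roller lying on the plate at rest, its axis above the mark line within 7 mm, square to the plate within 8 degrees, between the pointers (its middle within 26 mm of the middle of the line) (value of joint each of bar_first, bar_second above 0.003 m and y of roller in the frame of mark between -0.007 and 0.007 m and x of roller in the frame of mark between -0.026 and 0.026 m and z of roller in the frame of mark between 0.042 and 0.048 m and angle between the x axis of roller and the x axis of mark, either way round below 0.14 rad and linear speed of roller below 0.01 m/s); the robot touches nothing.
It fails at once if the hand presses or pushes the roller with more than 25 N (contact force between any of the fingers, the arm and roller above 25 N).
It fails at once if the bars are pushed with the fingers instead of the roller (contact force between the fingers and bar_first above 1 N or contact force between the fingers and bar_second above 1 N).
It fails at once if the roller is lifted, or falls off the plate (z of roller in the frame of mark above 0.06 m or z of roller in the frame of mark below 0.035 m).
It fails at once if a bystander is moved by more than 20 mm (distance of any of bottle, bowl, knife, blank from where it was at the start of the episode above 0.02 m).
It also fails if it takes over 72 s, if anything falls off the work surface, if the arm or the gripper's body presses on something with over 40 N, if the wrist force passes 120 N, or if a joint passes its speed limit or range.

## Working session

There is one attempt and no reset: what is moved stays moved. The work goes in short steps, Python scripts to look and compute and a tool call to move; the robot and the scene stay as the last step left them, time stands still between calls to the robot, and variables do not carry over. Pictures are saved under pics/ and viewed, at most 10 in all, crops included, and the job is handed in when it is done.

Besides the shell and the picture viewer there is one more tool, called after ">>>" as name(argument=value, ...), one argument or row to a line, values as JSON. move_arm: Moves the arm, as the interface text tells. Its arguments: {"type":"object","properties":{"plan":{"type":"array","items":{"type":"object","properties":{"delta_pos":{"type":"array","items":{"type":"number"}},"turn":{"type":"array","items":{"type":"number"}},"fingers":{"type":"number"}}}},"force":{"type":"number"}},"required":["plan"]}

```bash
mkdir -p pics; cat > h.py <<'E'
import numpy as np, cv2
from workcell import get_obs, camera, hand_in, tip_reach
def world(c,u,v,r=None):
    z=c["range_z"][v,u] if r is None else r
    p=np.array([(u-c["cx"])/c["fx"]*z,(v-c["cy"])/c["fy"]*z,z])
    return c["R"].T@(p-c["t"])
def cloud(c):
    v,u=np.mgrid[:420,:560]; z=c["range_z"]
    p=np.stack([(u-c["cx"])/c["fx"]*z,(v-c["cy"])/c["fy"]*z,z],-1)
    return (p-c["t"])@c["R"]
E
python3 - <<'E'
from h import *
import pickle
o=get_obs(); print(o, tip_reach)
for n in("top","scene"):
    c=camera(n); cv2.imwrite(f"pics/{n}0.png",c["color"][...,::-1]); pickle.dump(c,open(n+".pkl","wb")); print(c["R"],c["t"],c["fx"])
E
```

```text
{'clock': 0.0, 'joint_pos': array([-1.16460968,  0.33285963, -0.06471441,  1.46094176,  0.0215979 ,
        1.3498845 , -0.08846619]), 'joint_velocities': array([ 9.60256254e-04,  5.14305156e-04, -4.65250746e-04,  4.14979546e-04,
       -8.13312339e-06, -1.37763978e-03, -2.49955026e-04]), 'tau': array([ 6.59323123e-04, -6.25442576e+01,  4.97101061e-02, -3.91612995e+01,
        1.63618522e-02,  9.98524687e-03,  1.15078123e-05]), 'position': array([0.25970243, 0.568098  , 0.24152338]), 'ee_rot': array([ 2.12721421e-01,  9.77112639e-01, -6.88446034e-04, -1.20263295e-04]), 'ft_force': array([ 0.19096002,  0.13692074, -0.45684159]), 'torque': array([-0.02585982,  0.01547788, -0.00014286]), 'grasp_force': 0.0, 'grip_width': 1.0022779077881256} 0.011
[[-0.02319107 -0.99971852  0.00500478]
 [-0.99757364  0.02281203 -0.06577572]
 [ 0.06564303 -0.00651805 -0.99782188]] [-0.01122284  0.51887156  1.20731062] 438.1547589209583
[[-0.60809822  0.79378676  0.01091472]
 [ 0.68358434  0.5305669  -0.50120975]
 [-0.40364465 -0.29732363 -0.86525699]] [ 0.34512732 -0.32921846  1.64644564] 422.12390741748806
```

View pics/top0.png

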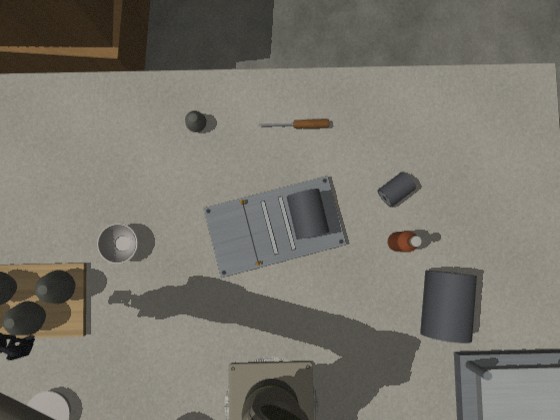

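View pics/scene0.png

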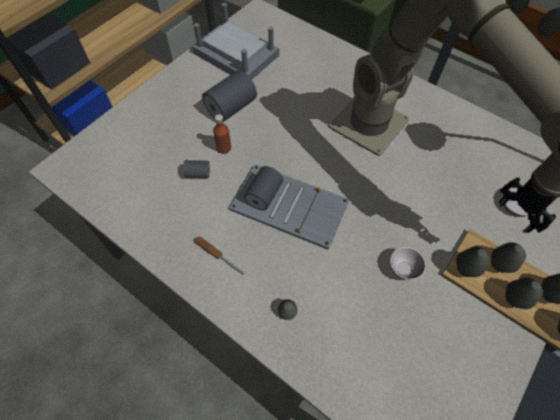

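The top view shows the plate with corners at about (206,208), (330,178), (345,241) and (222,275). The roller is at (314,214), the bars at (287,222) and (269,227), and the pointers at (243,202) and (259,263). The scene view agrees with this.

```bash
python3 - <<'E'
from h import *
import pickle
c=pickle.load(open("top.pkl","rb")); s=pickle.load(open("scene.pkl","rb"))
cv2.imwrite("pics/top_crop.png",cv2.resize(c["color"][168:284,195:355,::-1],None,fx=5,fy=5,interpolation=cv2.INTER_CUBIC))
for n,k,box in(("top",c,(165,290,195,360)),("scene",s,(160,250,220,355))):
    P=cloud(k)[box[0]:box[1],box[2]:box[3]].reshape(-1,3)
    pl=P[(P[:,2]>.012)&(P[:,2]<.03)]
    r=cv2.minAreaRect(pl[:,:2].astype(np.float32)); print(n,"plate",r,np.median(pl[:,2]))
    ro=P[(P[:,2]>.05)&(P[:,2]<.125)]
    top=ro[ro[:,2]>.098]
    print(" roller zmax",np.percentile(ro[:,2],99),"top",top[:,:2].mean(0),cv2.minAreaRect(top[:,:2].astype(np.float32)),len(top))
E
```

```text
top plate ((0.4870698153972626, -0.018507912755012512), (0.20024269819259644, 0.3604277968406677), 13.36539077758789) 0.020868957828303628
 roller zmax 0.11350558747036978 top [ 0.514986   -0.10739576] ((0.5147446990013123, -0.10752866417169571), (0.12018334865570068, 0.06883009523153305), 12.166677474975586) 1082
scene plate ((0.48920485377311707, -0.020433783531188965), (0.2046392858028412, 0.3612876534461975), 13.33792495727539) 0.021027457427885917
 roller zmax 0.11408212716763352 top [ 0.51973115 -0.10625716] ((0.5158290863037109, -0.1097487360239029), (0.12548401951789856, 0.06937611848115921), 12.411166191101074) 600
```

View pics/top_crop.png

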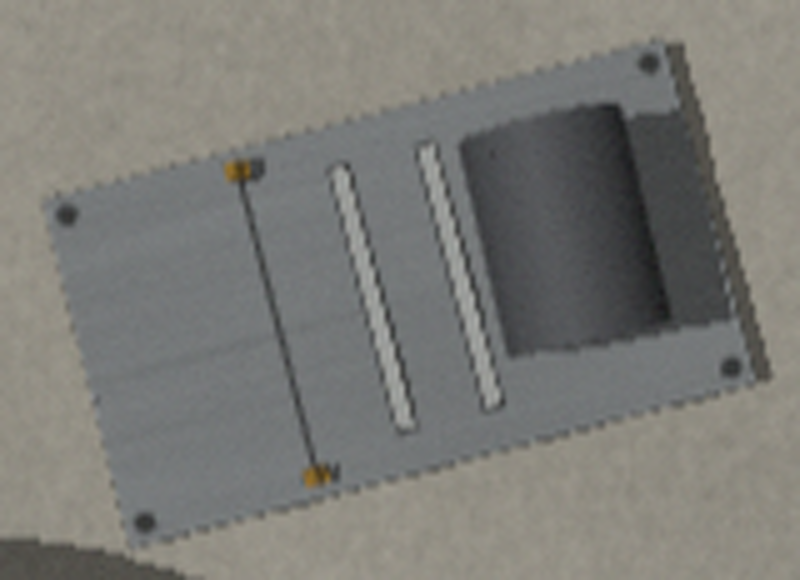

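The crop gives the mark line from (240,175) to (317,472). The bars and roller lie to its right, and the roller is nearly parallel to the bars. Next I work out the plate frame and the first move.

```bash
cat >> h.py <<'E'
from scipy.spatial.transform import Rotation as Ro
C=np.array([.488,-.0193,0]); TH=np.deg2rad(13.37)
X=np.array([np.cos(TH),np.sin(TH),0]); Y=np.array([-np.sin(TH),np.cos(TH),0])
def pl(p): d=np.asarray(p)-C; return np.round([d@X,d@Y,d[2]-.02],4)
def un(x,y,z): return C+x*X+y*Y+np.array([0,0,z+.02])
def ray(c,u,v,z):
    d=c["R"].T@np.array([(u-c["cx"])/c["fx"],(v-c["cy"])/c["fy"],1]); o=-c["R"].T@c["t"]
    return o+d*(z-o[2])/d[2]
def delta(o,p,yawdeg=None):
    """tool-frame shift to world TCP p, and turn so that tool y lies at yawdeg, pointing straight down"""
    R=Ro.from_quat(o["ee_rot"])
    y=TH if yawdeg is None else np.deg2rad(yawdeg)
    T=Ro.from_matrix(np.array([[-np.sin(y),np.cos(y),0],[np.cos(y),np.sin(y),0],[0,0,-1]]).T)
    return np.round(R.inv().apply(p-o["position"]),4), np.round((R.inv()*T).as_rotvec(),4)
def roller(c,box):
    from scipy.optimize import least_squares
    P=cloud(c)[box[0]:box[1],box[2]:box[3]].reshape(-1,3)
    q=np.array([(*((p-C)@np.c_[X,Y]),p[2]-.02) for p in P])
    m=(q[:,2]>.06)&(q[:,2]<.095)&(abs(q[:,0])<.08)&(abs(q[:,1])<.16); q=q[m]
    f=lambda a:np.hypot((q[:,1]-a[0]-a[1]*q[:,0]),q[:,2]-a[2])-.045
    s=least_squares(f,[np.median(q[:,1]),0,.045],loss="soft_l1",f_scale=.001)
    a=s.x; x=np.percentile(q[:,0],[1,99])
    return dict(y0=a[0]+a[1]*x.mean(),yaw_deg=-np.degrees(a[1]),z=a[2],x=x,res=np.std(f(a)),n=len(q))
E
python3 - <<'E'
from h import *
import pickle
c=pickle.load(open("top.pkl","rb")); s=pickle.load(open("scene.pkl","rb"))
print("roller",roller(c,(165,290,195,360))); print(roller(s,(160,250,220,355)))
f=lambda u,v:(194.6+u/5,167.6+v/5)
for n,a,z in(("m1",(242,182),.02),("m2",(315,465),.02),("b1a",(428,150),.024),("b1b",(493,400),.024),("b2a",(341,172),.024),("b2b",(405,425),.024)):
    print(n,pl(ray(c,*f(*a),z)))
# second view: bars/pointers in the scene
for n,a,z in(("p1",(319,190),.037),("p2",(299,231),.037)): print(n,pl(ray(s,*a,z)))
o=get_obs(); print(delta(o,un(.006,-.105,.13+.02)))
E
```

```text
roller {'y0': np.float64(-0.09278094149466909), 'yaw_deg': np.float64(1.7646496923661252), 'z': np.float64(0.04530250292774835), 'x': array([-0.05312835,  0.06432519]), 'res': np.float64(0.001817530620889633), 'n': 1464}
{'y0': np.float64(-0.09489937808145156), 'yaw_deg': np.float64(1.5506776727080422), 'z': np.float64(0.045211541470164957), 'x': array([-0.05156275,  0.06845614]), 'res': np.float64(0.004585425169796677), 'n': 861}
m1 [0.0814 0.0694 0.    ]
m2 [-0.0812  0.0695  0.    ]
b1a [ 0.0721 -0.0355  0.004 ]
b1b [-0.0714 -0.0349  0.004 ]
b2a [0.0724 0.0145 0.004 ]
b2b [-0.0724  0.0157  0.004 ]
p1 [-0.0797  0.0735  0.017 ]
p2 [0.0936 0.0721 0.017 ]
(array([-0.5211, -0.5184,  0.0723]), array([-1.100e-03,  6.000e-04,  9.087e-01]))
```

The manual's scale: turns go in shares of 2 pi rad. Converting my numbers, 0.92 rad / 6.2832 = 0.1464.

>>> move_arm(
  plan=[
    {"delta_pos": [-0.04, -0.04, 0], "turn": [0, 0, 0.0159], "fingers": 0.4},
    {"delta_pos": [-0.084, -0.084, 0], "turn": [0, 0, 0.0398], "fingers": 0.4},
    {"delta_pos": [-0.128, -0.128, 0], "turn": [0, 0, 0.0637], "fingers": 0.4},
    {"delta_pos": [-0.172, -0.172, 0], "turn": [0, 0, 0.0875], "fingers": 0.4},
    {"delta_pos": [-0.216, -0.216, 0], "turn": [0, 0, 0.1114], "fingers": 0.4},
    {"delta_pos": [-0.26, -0.26, 0], "turn": [0, 0, 0.1353], "fingers": 0.4},
    {"delta_pos": [-0.304, -0.304, 0], "turn": [0, 0, 0.1464], "fingers": 0.4},
    {"delta_pos": [-0.348, -0.348, 0], "turn": [0, 0, 0.1464], "fingers": 0.4},
    {"delta_pos": [-0.392, -0.392, 0], "turn": [0, 0, 0.1464], "fingers": 0.4},
    {"delta_pos": [-0.436, -0.436, 0.02], "turn": [0, 0, 0.1464], "fingers": 0.4},
    {"delta_pos": [-0.48, -0.48, 0.04], "turn": [0, 0, 0.1464], "fingers": 0.4},
    {"delta_pos": [-0.521, -0.518, 0.06], "turn": [0, 0, 0.1464], "fingers": 0.4},
  ],
)

```text
clock: 1.6
position: [0.5178, -0.1187, 0.1828]
ee_rot: [0.624, 0.781, 0.0, 0.0]
ft_force: [1.0, 1.4, 1.1]
grip_width: 0.604
grasp_force: 0.0
```

```bash
python3 - <<'E'
from h import *
o=get_obs(); print(o["clock"],o["position"],pl(o["position"]),o["joint_pos"],o["ft_force"],o["grip_width"],tip_reach)
print(delta(o,un(.006,-.105,.09+.02+.01),12.5))
c=camera("wrist"); cv2.imwrite("pics/w1.png",c["color"][...,::-1]); T=c["tool_from_camera"]; print(T)
E
```

```text
1.6 [ 0.51781556 -0.11874635  0.18279722] [ 0.006  -0.1036  0.1628] [-0.44792936  0.18357472  0.65830348  1.81905406 -0.12168791  1.17844833
  0.47132806] [0.95478318 1.41400947 1.05483698] 0.6039985331960036 0.011
(array([-0.0014, -0.    ,  0.0428]), array([ 0.001 , -0.0001,  0.0043]))
[[-6.61460365e-04 -9.47595616e-01 -3.19471613e-01  8.22815598e-02]
 [ 9.99999771e-01 -5.80773644e-04 -3.47829509e-04 -1.28114188e-04]
 [ 1.44061024e-04 -3.19471770e-01  9.47595783e-01 -1.32091667e-01]
 [ 0.00000000e+00  0.00000000e+00  0.00000000e+00  1.00000000e+00]]
```

View pics/w1.png

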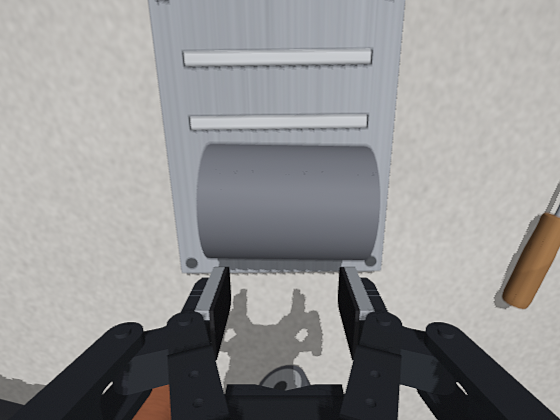

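The wrist view shows the open fingertips at about (222,268) and (347,268), symmetric about the roller at (290,200), with both bars beyond it. I'll measure the tip height from the wrist depth.

```bash
python3 - <<'E'
from h import *
c=camera("wrist"); T=c["tool_from_camera"]
v,u=np.mgrid[:420,:560]; z=c["range_z"]
p=np.stack([(u-c["cx"])/c["fx"]*z,(v-c["cy"])/c["fy"]*z,z,np.ones_like(z)],-1)@T.T
m=(p[...,2]<.03)&(z>0)&(v>255)
q=p[m][:,:3]
for s in(-1,1):
    w=q[q[:,1]*s>0]; print(len(w),"tip z",np.percentile(w[:,2],[90,97,99,99.8]))
    t=w[w[:,2]>np.percentile(w[:,2],99)-.006]; print(t.min(0),t.max(0))
o=get_obs();print(o["ft_force"],pl(o["position"]))
E
```

```text
18751 tip z [-0.02864675 -0.00804344 -0.00044829  0.00443094]
[-0.01069786 -0.03951495 -0.00641025] [ 0.01218436 -0.02576778  0.00734285]
18678 tip z [-0.02858361 -0.00797653 -0.0004603   0.00438467]
[-0.01087454  0.02483238 -0.00645026] [0.01186529 0.03864672 0.00750454]
[-0.60037223 -0.17596648 -0.88577159] [ 0.0036 -0.1078  0.1607]
```

In the tool's units: 0.004 rad / 6.2832 = 0.0006.

>>> move_arm(
  plan=[
    {"delta_pos": [0, 0, 0.02], "turn": [0, 0, 0.0006], "fingers": 0.4},
    {"delta_pos": [-0.001, 0, 0.04], "turn": [0, 0, 0.0006], "fingers": 0.4},
    {"delta_pos": [-0.001, 0, 0.05], "turn": [0, 0, 0.0006], "fingers": 0.4},
    {"delta_pos": [-0.001, 0, 0.055], "turn": [0, 0, 0.0006], "fingers": 0.4},
    {"delta_pos": [-0.001, 0, 0.055], "turn": [0, 0, 0.0006], "fingers": 0.4},
    {"delta_pos": [-0.001, 0, 0.055], "turn": [0, 0, 0.0006], "fingers": 0.4},
  ],
)

```text
clock: 2.45
position: [0.518, -0.118, 0.1288]
ee_rot: [0.626, 0.78, 0.0, 0.0]
ft_force: [0.1, -0.4, -0.3]
grip_width: 0.597
grasp_force: 0.0
```

>>> move_arm(
  plan=[
    {"delta_pos": [0, 0, 0.003], "turn": [0, 0, 0], "fingers": 0.4},
    {"delta_pos": [0, 0, 0.005], "turn": [0, 0, 0], "fingers": 0.4},
    {"delta_pos": [0, 0, 0.005], "turn": [0, 0, 0], "fingers": 0.4},
    {"delta_pos": [0, 0, 0.005], "turn": [0, 0, 0], "fingers": 0.4},
  ],
)

```text
clock: 2.95
position: [0.5176, -0.118, 0.1232]
ee_rot: [0.626, 0.78, 0.0, -0.0]
ft_force: [-0.4, -0.9, -0.4]
grip_width: 0.6
grasp_force: 0.0
```

```bash
python3 - <<'E'
from h import *
o=get_obs();print(o["clock"],o["position"],pl(o["position"]),o["ft_force"])
E
```

```text
2.95 [ 0.51760037 -0.11801741  0.12315178] [ 0.006  -0.1029  0.1032] [-0.42495387 -0.85073332 -0.42741266]
```

>>> move_arm(
  plan=[
    {"delta_pos": [0, 0, 0.001], "turn": [0, 0, 0], "fingers": 0.4},
    {"delta_pos": [0, 0, 0.002], "turn": [0, 0, 0], "fingers": 0.4},
    {"delta_pos": [0, 0, 0.003], "turn": [0, 0, 0], "fingers": 0.4},
    {"delta_pos": [0, 0, 0.0035], "turn": [0, 0, 0], "fingers": 0.4},
    {"delta_pos": [0, 0, 0.0035], "turn": [0, 0, 0], "fingers": 0.4},
  ],
)

```text
clock: 3.58
position: [0.5176, -0.118, 0.1196]
ee_rot: [0.626, 0.78, 0.0, -0.0]
ft_force: [0.2, 0.8, 0.4]
grip_width: 0.601
grasp_force: 0.0
```

>>> move_arm(
  plan=[
    {"delta_pos": [0, 0, 0.0008], "turn": [0, 0, 0], "fingers": 0.4},
    {"delta_pos": [0, 0, 0.0015], "turn": [0, 0, 0], "fingers": 0.4},
    {"delta_pos": [0, 0, 0.002], "turn": [0, 0, 0], "fingers": 0.4},
    {"delta_pos": [0, 0, 0.002], "turn": [0, 0, 0], "fingers": 0.4},
  ],
)

```text
clock: 4.08
position: [0.5177, -0.1181, 0.1178]
ee_rot: [0.626, 0.78, 0.0, 0.0]
ft_force: [-1.2, 0.3, 2.2]
grip_width: 0.601
grasp_force: 1.3
```

>>> move_arm(
  plan=[
    {"delta_pos": [0, 0, 0.0005], "turn": [0, 0, 0], "fingers": 0.4},
    {"delta_pos": [0, 0, 0.001], "turn": [0, 0, 0], "fingers": 0.4},
    {"delta_pos": [0, 0, 0.001], "turn": [0, 0, 0], "fingers": 0.4},
  ],
)

```text
clock: 4.45
position: [0.5179, -0.1186, 0.1176]
ee_rot: [0.626, 0.78, 0.0, 0.0]
ft_force: [-3.8, -1.1, 11.3]
grip_width: 0.598
grasp_force: 6.0
```

>>> move_arm(
  plan=[
    {"delta_pos": [0.002, 0, 0], "turn": [0, 0, 0], "fingers": 0.4},
    {"delta_pos": [0.006, 0, 0], "turn": [0, 0, 0], "fingers": 0.4},
    {"delta_pos": [0.012, 0, 0], "turn": [0, 0, 0], "fingers": 0.4},
    {"delta_pos": [0.018, 0, 0], "turn": [0, 0, 0], "fingers": 0.4},
    {"delta_pos": [0.022, 0, 0], "turn": [0, 0, 0], "fingers": 0.4},
    {"delta_pos": [0.024, 0, 0], "turn": [0, 0, 0], "fingers": 0.4},
  ],
)

```text
clock: 5.2
position: [0.5128, -0.0948, 0.1177]
ee_rot: [0.626, 0.78, 0.0, 0.0]
ft_force: [-4.0, -1.1, 12.3]
grip_width: 0.602
grasp_force: 6.2
```

```bash
python3 - <<'E'
from h import *
print(roller(camera("top"),(165,290,195,360)));o=get_obs();print(o["clock"],o["position"],pl(o["position"]),o["ft_force"])
E
```

```text
{'y0': np.float64(-0.08358142459519577), 'yaw_deg': np.float64(2.438499782965838), 'z': np.float64(0.04766180556018793), 'x': array([0.0366654 , 0.06653025]), 'res': np.float64(0.0011442493865730105), 'n': 43}
5.25 [ 0.51280497 -0.09462348  0.11768323] [ 0.0067 -0.079   0.0977] [-3.9898693  -0.45558359 12.98725461]
```

>>> move_arm(
  plan=[
    {"delta_pos": [0.003, 0, 0], "turn": [0, 0, 0], "fingers": 0.4},
    {"delta_pos": [0.009, 0, 0], "turn": [0, 0, 0], "fingers": 0.4},
    {"delta_pos": [0.015, 0, 0], "turn": [0, 0, 0], "fingers": 0.4},
    {"delta_pos": [0.019, 0, 0], "turn": [0, 0, 0], "fingers": 0.4},
    {"delta_pos": [0.021, 0, 0], "turn": [0, 0, 0], "fingers": 0.4},
    {"delta_pos": [0.021, 0, -0.003], "turn": [0, 0, 0], "fingers": 0.4},
    {"delta_pos": [0.019, 0, -0.005], "turn": [0, 0, 0], "fingers": 0.4},
    {"delta_pos": [0.005, 0, -0.005], "turn": [0, 0, 0], "fingers": 0.4},
    {"delta_pos": [-0.005, 0, -0.005], "turn": [0, 0, 0], "fingers": 0.4},
    {"delta_pos": [-0.005, 0, -0.005], "turn": [0, 0, 0], "fingers": 0.4},
  ],
)

```text
clock: 6.5
position: [0.5134, -0.101, 0.1215]
ee_rot: [0.627, 0.779, -0.0, 0.0]
ft_force: [-0.1, 0.4, -1.0]
grip_width: 0.602
grasp_force: 0.0
```

```bash
cat >> h.py <<'E'
def wr():
    o=get_obs(); c=camera("wrist"); T=c["tool_from_camera"]
    v,u=np.mgrid[:420,:560]; z=c["range_z"]
    p=np.stack([(u-c["cx"])/c["fx"]*z,(v-c["cy"])/c["fy"]*z,z,np.ones_like(z)],-1)@T.T
    w=(Ro.from_quat(o["ee_rot"]).apply(p[:250][z[:250]>0][:,:3])+o["position"])
    I=dict(R=np.eye(3),t=np.zeros(3))
    from scipy.optimize import least_squares
    q=np.c_[(w-C)@X,(w-C)@Y,w[:,2]-.02]; ty=pl(o["position"])[1]
    q=q[(q[:,2]>.012)&(q[:,2]<.095)&(abs(q[:,0])<.075)&(abs(q[:,1]-ty)<.08)]
    f=lambda a:np.hypot((q[:,1]-a[0]-a[1]*q[:,0]),q[:,2]-a[2])-.045
    a=least_squares(f,[ty,0,.045],loss="soft_l1",f_scale=.001).x
    x=np.percentile(q[abs(f(a))<.003][:,0],[1,99])
    print("roller y %.4f yaw %.2f z %.4f x %.4f..%.4f res %.4f n %d"%(a[0]+a[1]*x.mean(),-np.degrees(a[1]),a[2],*x,np.median(abs(f(a))),len(q)))
    print("clock",o["clock"],"tcp",pl(o["position"]),"F",o["ft_force"].round(1))
    return c
E
python3 -c "
from h import *
wr()"
```

```text
roller y -0.0200 yaw 1.35 z 0.1140 x -0.0492..0.0679 res 0.0033 n 25462
clock 6.5 tcp [ 0.0059 -0.0853  0.1015] F [-0.1  0.4 -1. ]
```

```bash
sed -i 's/q=q\[(q\[:,2\]>.012)&(q\[:,2\]<.095)/q=q[(q[:,2]>.03)\&(q[:,2]<.094)/; s/\[ty,0,.045\]/[ty+.012,0,.045]/; s/abs(q\[:,1\]-ty)<.08/abs(q[:,1]-ty-.02)<.07/' h.py
python3 -c "
from h import *
c=wr(); cv2.imwrite('pics/w2.png',c['color'][...,::-1])"
```

```text
roller y -0.0721 yaw 1.58 z 0.0454 x -0.0492..0.0677 res 0.0003 n 25047
clock 6.55 tcp [ 0.006  -0.0845  0.1015] F [ 0.1  0.5 -0.2]
```

View pics/w2.png

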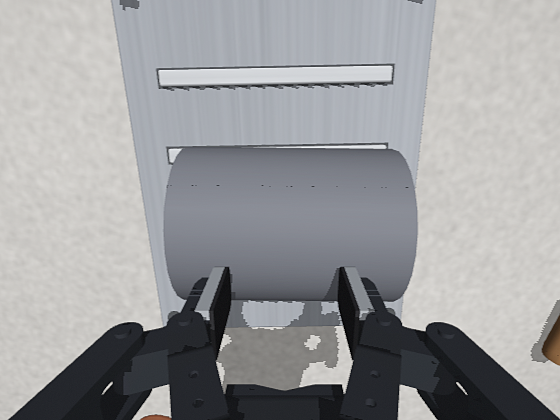

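>>> move_arm(
  plan=[
    {"delta_pos": [0, 0, 0.0015], "turn": [0, 0, 0], "fingers": 0.4},
    {"delta_pos": [0, 0, 0.0028], "turn": [0, 0, 0], "fingers": 0.4},
    {"delta_pos": [0, 0, 0.004], "turn": [0, 0, 0], "fingers": 0.4},
    {"delta_pos": [0, 0, 0.005], "turn": [0, 0, 0], "fingers": 0.4},
    {"delta_pos": [0, 0, 0.005], "turn": [0, 0, 0], "fingers": 0.4},
    {"delta_pos": [0.003, 0, 0.005], "turn": [0, 0, 0], "fingers": 0.4},
    {"delta_pos": [0.008, 0, 0.005], "turn": [0, 0, 0], "fingers": 0.4},
    {"delta_pos": [0.013, 0, 0.005], "turn": [0, 0, 0], "fingers": 0.4},
    {"delta_pos": [0.018, 0, 0.005], "turn": [0, 0, 0], "fingers": 0.4},
    {"delta_pos": [0.022, 0, 0.005], "turn": [0, 0, 0], "fingers": 0.4},
    {"delta_pos": [0.024, 0, 0.005], "turn": [0, 0, 0], "fingers": 0.4},
  ],
)

```text
clock: 7.98
position: [0.5087, -0.0762, 0.1177]
ee_rot: [0.626, 0.78, 0.0, 0.0]
ft_force: [-3.2, -1.7, 11.9]
grip_width: 0.603
grasp_force: 5.9
```

>>> move_arm(
  plan=[
    {"delta_pos": [0.002, 0, 0], "turn": [0, 0, 0], "fingers": 0.4},
    {"delta_pos": [0.004, 0, 0], "turn": [0, 0, 0], "fingers": 0.4},
    {"delta_pos": [0.006, 0, 0], "turn": [0, 0, 0], "fingers": 0.4},
    {"delta_pos": [0.008, 0, 0], "turn": [0, 0, 0], "fingers": 0.4},
    {"delta_pos": [0.01, 0, 0], "turn": [0, 0, 0], "fingers": 0.4},
    {"delta_pos": [0.01, 0, 0], "turn": [0, 0, 0], "fingers": 0.4},
  ],
)

```text
clock: 8.72
position: [0.507, -0.0668, 0.1178]
ee_rot: [0.626, 0.78, 0.0, 0.001]
ft_force: [-1.2, -2.4, 11.5]
grip_width: 0.6
grasp_force: 5.5
```

```bash
python3 -c "
from h import *
wr()"
```

```text
roller y -0.0556 yaw 1.56 z 0.0456 x -0.0484..0.0686 res 0.0003 n 16871
clock 8.725 tcp [ 0.0075 -0.0506  0.0978] F [-1.2 -2.4 11.5]
```

>>> move_arm(
  plan=[
    {"delta_pos": [0.0025, 0, 0], "turn": [0, 0, 0], "fingers": 0.4},
    {"delta_pos": [0.005, 0, 0], "turn": [0, 0, 0], "fingers": 0.4},
    {"delta_pos": [0.0075, 0, 0], "turn": [0, 0, 0], "fingers": 0.4},
    {"delta_pos": [0.01, 0, 0], "turn": [0, 0, 0], "fingers": 0.4},
    {"delta_pos": [0.0125, 0, 0], "turn": [0, 0, 0], "fingers": 0.4},
    {"delta_pos": [0.015, 0, 0], "turn": [0, 0, 0], "fingers": 0.4},
    {"delta_pos": [0.015, 0, 0], "turn": [0, 0, 0], "fingers": 0.4},
  ],
)

```text
clock: 9.65
position: [0.5037, -0.0515, 0.1174]
ee_rot: [0.626, 0.78, 0.001, 0.001]
ft_force: [0.2, -0.4, 6.4]
grip_width: 0.602
grasp_force: 3.2
```

```bash
python3 -c "
from h import *
wr()"
```

```text
roller y -0.0479 yaw 1.46 z 0.0456 x -0.0482..0.0687 res 0.0003 n 13392
clock 9.65 tcp [ 0.0078 -0.0349  0.0974] F [ 0.2 -0.4  6.4]
```

>>> move_arm(
  plan=[
    {"delta_pos": [0, 0, -0.003], "turn": [0, 0, 0], "fingers": 0.4},
    {"delta_pos": [-0.003, 0, -0.005], "turn": [0, 0, 0], "fingers": 0.4},
    {"delta_pos": [-0.015, 0, -0.005], "turn": [0, 0, 0], "fingers": 0.4},
    {"delta_pos": [-0.025, 0, -0.005], "turn": [0, 0, 0], "fingers": 0.4},
    {"delta_pos": [-0.025, 0, -0.004], "turn": [0, 0, 0], "fingers": 0.4},
    {"delta_pos": [-0.025, 0, -0.004], "turn": [0, 0, 0], "fingers": 0.4},
  ],
)

```text
clock: 10.45
position: [0.5082, -0.076, 0.1204]
ee_rot: [0.626, 0.78, -0.0, -0.0]
ft_force: [-1.0, -0.4, -1.0]
grip_width: 0.599
grasp_force: 0.0
```

```bash
python3 -c "
from h import *
wr()"
```

```text
roller y -0.0640 yaw 1.39 z 0.0456 x -0.0487..0.0682 res 0.0003 n 17182
clock 10.45 tcp [ 0.0065 -0.0598  0.1004] F [-1.  -0.4 -1. ]
```

```bash
cat >> h.py <<'E'
def bars():
    out=[]
    def rep(n,w):
        q=np.c_[(w-C)@X,(w-C)@Y,w[:,2]-.02]
        for b in(-.035,.015):
            for lo,hi in((-.073,-.063),(-.05,.05),(.067,.073)):
                s=(q[:,0]>lo)&(q[:,0]<hi)&(abs(q[:,2])<.012)
                k=q[s&(abs(q[:,1]-b)<.004),2]; r=q[s&(abs(q[:,1]-b)>.008)&(abs(q[:,1]-b)<.016),2]
                if len(k)>3 and len(r)>3: print(n,b,lo,"h mm %.2f"%(1e3*(np.median(k)-np.median(r))),len(k))
    o=get_obs(); c=camera("wrist"); T=c["tool_from_camera"]
    v,u=np.mgrid[:420,:560]; z=c["range_z"]
    p=np.stack([(u-c["cx"])/c["fx"]*z,(v-c["cy"])/c["fy"]*z,z,np.ones_like(z)],-1)@T.T
    rep("wrist",Ro.from_quat(o["ee_rot"]).apply(p[z>0][:,:3])+o["position"])
    for n in("scene","top"): k=camera(n); rep(n,cloud(k)[k["range_z"]>0])
E
python3 -c "
from h import *
bars()"
```

```text
wrist -0.035 -0.073 h mm 0.75 50
wrist 0.015 -0.073 h mm 3.67 193
wrist 0.015 -0.05 h mm 3.63 1929
wrist 0.015 0.067 h mm 3.66 116
scene 0.015 -0.073 h mm 4.49 5
scene 0.015 -0.05 h mm 2.90 69
scene 0.015 0.067 h mm 4.75 4
top 0.015 -0.05 h mm 3.59 91
top 0.015 0.067 h mm 3.00 6
```

>>> move_arm(
  plan=[
    {"delta_pos": [-0.009, 0, -0.001], "turn": [0, 0, 0], "fingers": 0.4},
    {"delta_pos": [-0.017, 0, 0], "turn": [0, 0, 0], "fingers": 0.4},
    {"delta_pos": [-0.017, 0, 0.0012], "turn": [0, 0, 0], "fingers": 0.4},
    {"delta_pos": [-0.017, 0, 0.0024], "turn": [0, 0, 0], "fingers": 0.4},
    {"delta_pos": [-0.017, 0, 0.0034], "turn": [0, 0, 0], "fingers": 0.4},
    {"delta_pos": [-0.017, 0, 0.0042], "turn": [0, 0, 0], "fingers": 0.4},
    {"delta_pos": [-0.017, 0, 0.0042], "turn": [0, 0, 0], "fingers": 0.4},
  ],
)

```text
clock: 11.52
position: [0.5122, -0.093, 0.1172]
ee_rot: [0.626, 0.78, 0.0, 0.0]
ft_force: [-2.9, -1.4, 9.4]
grip_width: 0.602
grasp_force: 4.7
```

>>> move_arm(
  plan=[
    {"delta_pos": [0.003, 0, 0], "turn": [0, 0, 0], "fingers": 0.4},
    {"delta_pos": [0.008, 0, 0], "turn": [0, 0, 0], "fingers": 0.4},
    {"delta_pos": [0.013, 0, 0], "turn": [0, 0, 0], "fingers": 0.4},
    {"delta_pos": [0.018, 0, 0], "turn": [0, 0, 0], "fingers": 0.4},
    {"delta_pos": [0.023, 0, 0], "turn": [0, 0, 0], "fingers": 0.4},
    {"delta_pos": [0.028, 0, 0], "turn": [0, 0, 0], "fingers": 0.4},
    {"delta_pos": [0.033, 0, 0], "turn": [0, 0, 0], "fingers": 0.4},
    {"delta_pos": [0.038, 0, 0], "turn": [0, 0, 0], "fingers": 0.4},
    {"delta_pos": [0.043, 0, 0], "turn": [0, 0, 0], "fingers": 0.4},
    {"delta_pos": [0.048, 0, 0.0002], "turn": [0, 0, 0], "fingers": 0.4},
    {"delta_pos": [0.052, 0, 0.0004], "turn": [0, 0, 0], "fingers": 0.4},
    {"delta_pos": [0.054, 0, 0.0004], "turn": [0, 0, 0], "fingers": 0.4},
  ],
)

```text
clock: 13.02
position: [0.5008, -0.0395, 0.117]
ee_rot: [0.626, 0.78, 0.001, 0.0]
ft_force: [-3.0, -0.0, 10.4]
grip_width: 0.603
grasp_force: 5.1
```

```bash
python3 -c "
from h import *
wr()"
```

```text
roller y -0.0368 yaw 1.36 z 0.0455 x -0.0480..0.0689 res 0.0003 n 12783
clock 13.025 tcp [ 0.0077 -0.0226  0.097 ] F [-3.  -0.  10.4]
```

>>> move_arm(
  plan=[
    {"delta_pos": [0, 0, -0.003], "turn": [0, 0, 0], "fingers": 0.4},
    {"delta_pos": [0, 0, -0.005], "turn": [0, 0, 0], "fingers": 0.4},
    {"delta_pos": [0, 0, -0.005], "turn": [0, 0, 0], "fingers": 0.4},
    {"delta_pos": [-0.012, 0, -0.005], "turn": [0, 0, 0], "fingers": 0.4},
    {"delta_pos": [-0.022, 0, -0.005], "turn": [0, 0, 0], "fingers": 0.4},
    {"delta_pos": [-0.027, 0, -0.004], "turn": [0, 0, 0], "fingers": 0.4},
    {"delta_pos": [-0.027, 0, -0.004], "turn": [0, 0, 0], "fingers": 0.4},
  ],
)

```text
clock: 13.95
position: [0.5061, -0.0669, 0.1199]
ee_rot: [0.626, 0.78, -0.0, -0.0]
ft_force: [0.6, 0.6, 0.2]
grip_width: 0.598
grasp_force: 0.0
```

```bash
python3 -c "
from h import *
wr();bars()"
```

```text
roller y -0.0367 yaw 1.35 z 0.0455 x -0.0483..0.0686 res 0.0003 n 25739
clock 13.95 tcp [ 0.0066 -0.0505  0.0999] F [0.6 0.6 0.2]
wrist 0.015 -0.073 h mm 3.56 183
wrist 0.015 -0.05 h mm 3.63 1895
wrist 0.015 0.067 h mm 3.71 114
scene -0.035 0.067 h mm -0.34 7
scene 0.015 -0.073 h mm 5.58 6
scene 0.015 -0.05 h mm 3.43 62
top 0.015 -0.05 h mm 3.41 58
top 0.015 0.067 h mm 3.98 7
```

>>> move_arm(
  plan=[
    {"delta_pos": [0, 0, 0.0012], "turn": [0, 0, 0], "fingers": 0.4},
    {"delta_pos": [0, 0, 0.0024], "turn": [0, 0, 0], "fingers": 0.4},
    {"delta_pos": [0, 0, 0.0033], "turn": [0, 0, 0], "fingers": 0.4},
    {"delta_pos": [0, 0, 0.0038], "turn": [0, 0, 0], "fingers": 0.4},
    {"delta_pos": [0, 0, 0.0038], "turn": [0, 0, 0], "fingers": 0.4},
    {"delta_pos": [0.003, 0, 0.0038], "turn": [0, 0, 0], "fingers": 0.4},
    {"delta_pos": [0.009, 0, 0.0038], "turn": [0, 0, 0], "fingers": 0.4},
    {"delta_pos": [0.015, 0, 0.0038], "turn": [0, 0, 0], "fingers": 0.4},
    {"delta_pos": [0.021, 0, 0.0038], "turn": [0, 0, 0], "fingers": 0.4},
    {"delta_pos": [0.027, 0, 0.0038], "turn": [0, 0, 0], "fingers": 0.4},
    {"delta_pos": [0.031, 0, 0.0038], "turn": [0, 0, 0], "fingers": 0.4},
    {"delta_pos": [0.033, 0, 0.0038], "turn": [0, 0, 0], "fingers": 0.4},
  ],
)

```text
clock: 15.65
position: [0.4995, -0.0342, 0.1176]
ee_rot: [0.626, 0.78, 0.0, 0.0]
ft_force: [-6.4, -2.1, 17.6]
grip_width: 0.601
grasp_force: 8.6
```

>>> move_arm(
  plan=[
    {"delta_pos": [0.003, 0, 0], "turn": [0, 0, 0], "fingers": 0.4},
    {"delta_pos": [0.009, 0, 0], "turn": [0, 0, 0], "fingers": 0.4},
    {"delta_pos": [0.014, 0, 0], "turn": [0, 0, 0], "fingers": 0.4},
    {"delta_pos": [0.017, 0, 0], "turn": [0, 0, 0], "fingers": 0.4},
    {"delta_pos": [0.018, 0, 0], "turn": [0, 0, 0], "fingers": 0.4},
    {"delta_pos": [0.018, 0, -0.003], "turn": [0, 0, 0], "fingers": 0.4},
    {"delta_pos": [0.018, 0, -0.005], "turn": [0, 0, 0], "fingers": 0.4},
    {"delta_pos": [0.018, 0, -0.005], "turn": [0, 0, 0], "fingers": 0.4},
    {"delta_pos": [0.006, 0, -0.005], "turn": [0, 0, 0], "fingers": 0.4},
    {"delta_pos": [-0.004, 0, -0.005], "turn": [0, 0, 0], "fingers": 0.4},
    {"delta_pos": [-0.01, 0, -0.004], "turn": [0, 0, 0], "fingers": 0.4},
    {"delta_pos": [-0.01, 0, -0.004], "turn": [0, 0, 0], "fingers": 0.4},
  ],
)

```text
clock: 17.15
position: [0.5011, -0.0445, 0.1201]
ee_rot: [0.626, 0.779, -0.0, -0.0]
ft_force: [0.8, -0.4, -0.5]
grip_width: 0.602
grasp_force: 0.0
```

```bash
python3 -c "
from h import *
wr()"
```

```text
roller y -0.0112 yaw 1.34 z 0.0454 x -0.0478..0.0692 res 0.0004 n 27167
clock 17.15 tcp [ 0.0069 -0.0276  0.1001] F [ 0.8 -0.4 -0.5]
```

>>> move_arm(
  plan=[
    {"delta_pos": [0.002, 0, 0.0005], "turn": [0, 0, 0], "fingers": 0.4},
    {"delta_pos": [0.002, 0, 0.0015], "turn": [0, 0, 0], "fingers": 0.4},
    {"delta_pos": [0.002, 0, 0.0027], "turn": [0, 0, 0], "fingers": 0.4},
    {"delta_pos": [0.002, 0, 0.0035], "turn": [0, 0, 0], "fingers": 0.4},
    {"delta_pos": [0.002, 0, 0.0035], "turn": [0, 0, 0], "fingers": 0.4},
    {"delta_pos": [0.004, 0, 0.0035], "turn": [0, 0, 0], "fingers": 0.4},
    {"delta_pos": [0.008, 0, 0.0035], "turn": [0, 0, 0], "fingers": 0.4},
    {"delta_pos": [0.012, 0, 0.0034], "turn": [0, 0, 0], "fingers": 0.4},
    {"delta_pos": [0.015, 0, 0.0033], "turn": [0, 0, 0], "fingers": 0.4},
    {"delta_pos": [0.017, 0, 0.0033], "turn": [0, 0, 0], "fingers": 0.4},
  ],
)

```text
clock: 18.45
position: [0.4981, -0.0277, 0.1179]
ee_rot: [0.626, 0.78, 0.0, 0.001]
ft_force: [-0.5, -2.1, 8.6]
grip_width: 0.598
grasp_force: 4.7
```

```bash
python3 -c "
from h import *
wr()"
```

```text
roller y -0.0042 yaw 1.31 z 0.0456 x -0.0472..0.0695 res 0.0003 n 22239
clock 18.45 tcp [ 0.0079 -0.0105  0.0979] F [-0.5 -2.1  8.6]
```

>>> move_arm(
  plan=[
    {"delta_pos": [0.003, 0, 0.0002], "turn": [0, 0, 0], "fingers": 0.4},
    {"delta_pos": [0.006, 0, 0.0003], "turn": [0, 0, 0], "fingers": 0.4},
    {"delta_pos": [0.009, 0, 0.0003], "turn": [0, 0, 0], "fingers": 0.4},
    {"delta_pos": [0.012, 0, 0.0003], "turn": [0, 0, 0], "fingers": 0.4},
    {"delta_pos": [0.015, 0, 0.0003], "turn": [0, 0, 0], "fingers": 0.4},
    {"delta_pos": [0.018, 0, 0.0003], "turn": [0, 0, 0], "fingers": 0.4},
    {"delta_pos": [0.021, 0, 0.0003], "turn": [0, 0, 0], "fingers": 0.4},
    {"delta_pos": [0.024, 0, 0.0004], "turn": [0, 0, 0], "fingers": 0.4},
    {"delta_pos": [0.028, 0, 0.0006], "turn": [0, 0, 0], "fingers": 0.4},
    {"delta_pos": [0.032, 0, 0.0008], "turn": [0, 0, 0], "fingers": 0.4},
    {"delta_pos": [0.035, 0, 0.0008], "turn": [0, 0, 0], "fingers": 0.4},
    {"delta_pos": [0.036, 0, 0.0008], "turn": [0, 0, 0], "fingers": 0.4},
  ],
)

```text
clock: 20.0
position: [0.4902, 0.0082, 0.1172]
ee_rot: [0.626, 0.78, 0.001, 0.0]
ft_force: [-3.9, 0.1, 12.8]
grip_width: 0.597
grasp_force: 6.3
```

```bash
python3 -c "
from h import *
wr()"
```

```text
roller y 0.0139 yaw 1.10 z 0.0456 x -0.0469..0.0699 res 0.0003 n 13583
clock 20.0 tcp [0.0085 0.0263 0.0972] F [-3.9  0.1 12.8]
```

>>> move_arm(
  plan=[
    {"delta_pos": [0, 0, -0.003], "turn": [0, 0, 0], "fingers": 0.4},
    {"delta_pos": [0, 0, -0.005], "turn": [0, 0, 0], "fingers": 0.4},
    {"delta_pos": [0, 0, -0.005], "turn": [0, 0, 0], "fingers": 0.4},
    {"delta_pos": [-0.012, 0, -0.005], "turn": [0, 0, 0], "fingers": 0.4},
    {"delta_pos": [-0.022, 0, -0.005], "turn": [0, 0, 0], "fingers": 0.4},
    {"delta_pos": [-0.026, 0, -0.004], "turn": [0, 0, 0], "fingers": 0.4},
    {"delta_pos": [-0.026, 0, -0.004], "turn": [0, 0, 0], "fingers": 0.4},
  ],
)

```text
clock: 20.92
position: [0.4953, -0.0179, 0.12]
ee_rot: [0.626, 0.78, -0.0, -0.0]
ft_force: [0.0, -0.2, -0.1]
grip_width: 0.599
grasp_force: 0.0
```

```bash
python3 -c "
from h import *
wr();bars()"
```

```text
roller y 0.0141 yaw 1.05 z 0.0454 x -0.0472..0.0697 res 0.0004 n 26101
clock 20.925 tcp [ 0.0074 -0.0003  0.1   ] F [ 0.  -0.2 -0.1]
scene 0.015 0.067 h mm 3.86 4
```

>>> move_arm(
  plan=[
    {"delta_pos": [0, 0, 0.0012], "turn": [0, 0, 0], "fingers": 0.4},
    {"delta_pos": [0, 0, 0.0024], "turn": [0, 0, 0], "fingers": 0.4},
    {"delta_pos": [0, 0, 0.0033], "turn": [0, 0, 0], "fingers": 0.4},
    {"delta_pos": [0, 0, 0.0036], "turn": [0, 0, 0], "fingers": 0.4},
    {"delta_pos": [0, 0, 0.0036], "turn": [0, 0, 0], "fingers": 0.4},
    {"delta_pos": [0.003, 0, 0.0036], "turn": [0, 0, 0], "fingers": 0.4},
    {"delta_pos": [0.009, 0, 0.0036], "turn": [0, 0, 0], "fingers": 0.4},
    {"delta_pos": [0.015, 0, 0.0035], "turn": [0, 0, 0], "fingers": 0.4},
    {"delta_pos": [0.021, 0, 0.0035], "turn": [0, 0, 0], "fingers": 0.4},
    {"delta_pos": [0.027, 0, 0.0035], "turn": [0, 0, 0], "fingers": 0.4},
    {"delta_pos": [0.031, 0, 0.0035], "turn": [0, 0, 0], "fingers": 0.4},
    {"delta_pos": [0.033, 0, 0.0035], "turn": [0, 0, 0], "fingers": 0.4},
  ],
)

```text
clock: 22.62
position: [0.4884, 0.0148, 0.1176]
ee_rot: [0.626, 0.78, 0.0, -0.0]
ft_force: [-4.6, -0.7, 13.9]
grip_width: 0.599
grasp_force: 7.0
```

>>> move_arm(
  plan=[
    {"delta_pos": [0.003, 0, 0], "turn": [0, 0, 0], "fingers": 0.4},
    {"delta_pos": [0.009, 0, 0], "turn": [0, 0, 0], "fingers": 0.4},
    {"delta_pos": [0.014, 0, 0], "turn": [0, 0, 0], "fingers": 0.4},
    {"delta_pos": [0.017, 0, 0], "turn": [0, 0, 0], "fingers": 0.4},
    {"delta_pos": [0.018, 0, 0], "turn": [0, 0, 0], "fingers": 0.4},
    {"delta_pos": [0.018, 0, -0.003], "turn": [0, 0, 0], "fingers": 0.4},
    {"delta_pos": [0.018, 0, -0.005], "turn": [0, 0, 0], "fingers": 0.4},
    {"delta_pos": [0.018, 0, -0.005], "turn": [0, 0, 0], "fingers": 0.4},
    {"delta_pos": [0.006, 0, -0.005], "turn": [0, 0, 0], "fingers": 0.4},
    {"delta_pos": [-0.004, 0, -0.005], "turn": [0, 0, 0], "fingers": 0.4},
    {"delta_pos": [-0.009, 0, -0.004], "turn": [0, 0, 0], "fingers": 0.4},
    {"delta_pos": [-0.009, 0, -0.004], "turn": [0, 0, 0], "fingers": 0.4},
  ],
)

```text
clock: 24.12
position: [0.4901, 0.0054, 0.1205]
ee_rot: [0.626, 0.78, -0.0, -0.0]
ft_force: [-1.0, -0.6, -0.2]
grip_width: 0.601
grasp_force: 0.0
```

```bash
python3 -c "
from h import *
wr(); bars()"
```

```text
roller y 0.0397 yaw 1.06 z 0.0454 x -0.0468..0.0701 res 0.0004 n 26898
clock 24.125 tcp [0.0078 0.0235 0.1005] F [-1.  -0.6 -0.2]
scene -0.035 -0.073 h mm 2.93 6
scene -0.035 -0.05 h mm 1.01 55
scene 0.015 0.067 h mm -0.16 6
top -0.035 -0.073 h mm -1.60 10
top -0.035 -0.05 h mm 0.82 31
```

>>> move_arm(
  plan=[
    {"delta_pos": [0.002, 0, 0.0012], "turn": [0, 0, 0], "fingers": 0.4},
    {"delta_pos": [0.002, 0, 0.0024], "turn": [0, 0, 0], "fingers": 0.4},
    {"delta_pos": [0.002, 0, 0.0033], "turn": [0, 0, 0], "fingers": 0.4},
    {"delta_pos": [0.002, 0, 0.0036], "turn": [0, 0, 0], "fingers": 0.4},
    {"delta_pos": [0.002, 0, 0.0036], "turn": [0, 0, 0], "fingers": 0.4},
    {"delta_pos": [0.005, 0, 0.0036], "turn": [0, 0, 0], "fingers": 0.4},
    {"delta_pos": [0.011, 0, 0.0036], "turn": [0, 0, 0], "fingers": 0.4},
    {"delta_pos": [0.017, 0, 0.0035], "turn": [0, 0, 0], "fingers": 0.4},
    {"delta_pos": [0.023, 0, 0.0035], "turn": [0, 0, 0], "fingers": 0.4},
    {"delta_pos": [0.029, 0, 0.0035], "turn": [0, 0, 0], "fingers": 0.4},
    {"delta_pos": [0.033, 0, 0.0035], "turn": [0, 0, 0], "fingers": 0.4},
    {"delta_pos": [0.035, 0, 0.0035], "turn": [0, 0, 0], "fingers": 0.4},
  ],
)

```text
clock: 25.82
position: [0.4826, 0.0405, 0.1177]
ee_rot: [0.626, 0.78, 0.0, -0.0]
ft_force: [-4.2, -1.0, 9.9]
grip_width: 0.602
grasp_force: 4.9
```

>>> move_arm(
  plan=[
    {"delta_pos": [0.003, 0, 0], "turn": [0, 0, 0], "fingers": 0.4},
    {"delta_pos": [0.006, 0, 0], "turn": [0, 0, 0], "fingers": 0.4},
    {"delta_pos": [0.007, 0, 0], "turn": [0, 0, 0], "fingers": 0.4},
    {"delta_pos": [0.007, 0, 0], "turn": [0, 0, 0], "fingers": 0.4},
    {"delta_pos": [0.007, 0, -0.003], "turn": [0, 0, 0], "fingers": 0.4},
    {"delta_pos": [0.007, 0, -0.005], "turn": [0, 0, 0], "fingers": 0.4},
    {"delta_pos": [0.007, 0, -0.005], "turn": [0, 0, 0], "fingers": 0.4},
    {"delta_pos": [0, 0, -0.005], "turn": [0, 0, 0], "fingers": 0.4},
    {"delta_pos": [-0.004, 0, -0.004], "turn": [0, 0, 0], "fingers": 0.4},
    {"delta_pos": [-0.004, 0, -0.004], "turn": [0, 0, 0], "fingers": 0.4},
  ],
)

```text
clock: 27.08
position: [0.4834, 0.0357, 0.121]
ee_rot: [0.626, 0.78, -0.0, -0.0]
ft_force: [0.1, -0.1, 0.5]
grip_width: 0.599
grasp_force: 0.0
```

```bash
python3 -c "
from h import *
wr()"
```

```text
roller y 0.0596 yaw 1.07 z 0.0454 x -0.0464..0.0706 res 0.0003 n 21474
clock 27.075 tcp [0.0083 0.0545 0.101 ] F [ 0.1 -0.1  0.5]
```

>>> move_arm(
  plan=[
    {"delta_pos": [0, 0, 0.0012], "turn": [0, 0, 0], "fingers": 0.4},
    {"delta_pos": [0, 0, 0.0024], "turn": [0, 0, 0], "fingers": 0.4},
    {"delta_pos": [0, 0, 0.0034], "turn": [0, 0, 0], "fingers": 0.4},
    {"delta_pos": [0, 0, 0.0039], "turn": [0, 0, 0], "fingers": 0.4},
    {"delta_pos": [0, 0, 0.0039], "turn": [0, 0, 0], "fingers": 0.4},
    {"delta_pos": [0.003, 0, 0.0039], "turn": [0, 0, 0], "fingers": 0.4},
    {"delta_pos": [0.008, 0, 0.0039], "turn": [0, 0, 0], "fingers": 0.4},
    {"delta_pos": [0.013, 0, 0.0039], "turn": [0, 0, 0], "fingers": 0.4},
    {"delta_pos": [0.017, 0, 0.0039], "turn": [0, 0, 0], "fingers": 0.4},
    {"delta_pos": [0.019, 0, 0.0039], "turn": [0, 0, 0], "fingers": 0.4},
    {"delta_pos": [0.02, 0, 0.0039], "turn": [0, 0, 0], "fingers": 0.4},
    {"delta_pos": [0.02, 0, 0.0039], "turn": [0, 0, 0], "fingers": 0.4},
  ],
)

```text
clock: 28.62
position: [0.4792, 0.056, 0.1177]
ee_rot: [0.626, 0.78, 0.0, -0.0]
ft_force: [-2.9, -1.2, 6.8]
grip_width: 0.599
grasp_force: 3.5
```

>>> move_arm(
  plan=[
    {"delta_pos": [0, 0, -0.003], "turn": [0, 0, 0], "fingers": 0.4},
    {"delta_pos": [0, 0, -0.008], "turn": [0, 0, 0], "fingers": 0.4},
    {"delta_pos": [0, 0, -0.03], "turn": [0, 0, 0], "fingers": 0.4},
    {"delta_pos": [0, 0, -0.06], "turn": [0, 0, 0], "fingers": 0.4},
    {"delta_pos": [-0.03, 0, -0.09], "turn": [0, 0, 0], "fingers": 0.4},
    {"delta_pos": [-0.05, 0, -0.1], "turn": [0, 0, 0], "fingers": 0.4},
    {"delta_pos": [-0.05, 0, -0.1], "turn": [0, 0, 0], "fingers": 0.4},
    {"delta_pos": [-0.05, 0, -0.1], "turn": [0, 0, 0], "fingers": 0.4},
  ],
)

```text
clock: 29.62
position: [0.4895, 0.0078, 0.2167]
ee_rot: [0.626, 0.78, -0.0, -0.0]
ft_force: [-0.2, 0.2, 0.1]
grip_width: 0.598
grasp_force: 0.0
```

```bash
sed -i 's/p\[:250\]\[z\[:250\]>0\]/p[z>0]/; s/abs(q\[:,1\]-ty-.02)<.07/abs(q[:,1]-.065)<.06/' h.py; python3 -c "
from h import *
c=wr(); bars(); cv2.imwrite('pics/w3.png',c['color'][...,::-1])"
```

```text
roller y 0.0696 yaw 1.06 z 0.0453 x -0.0467..0.0703 res 0.0004 n 17661
clock 29.625 tcp [0.0077 0.0261 0.1967] F [-0.2  0.2  0.1]
wrist -0.035 -0.073 h mm 0.30 63
wrist -0.035 -0.05 h mm 0.40 635
wrist -0.035 0.067 h mm 0.65 39
wrist 0.015 -0.073 h mm 0.25 60
scene -0.035 -0.073 h mm -1.93 7
scene -0.035 -0.05 h mm 0.34 58
scene -0.035 0.067 h mm -1.19 4
scene 0.015 -0.073 h mm 0.43 5
scene 0.015 -0.05 h mm 1.54 27
scene 0.015 0.067 h mm -0.31 5
top -0.035 -0.073 h mm 0.33 6
```

View pics/w3.png

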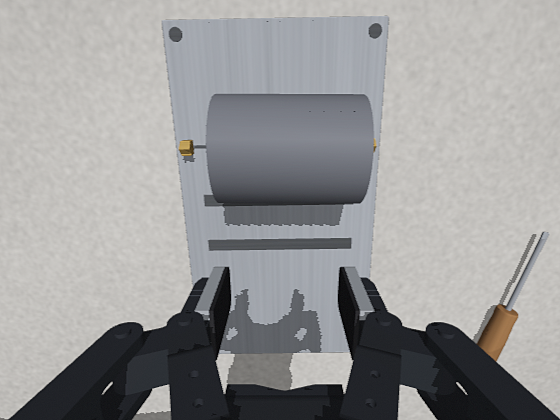

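The picture shows the roller on the mark line between the brass pointers at (187,147) and (374,146). Both bars are now down, seen as slots at (280,243) and (215,201).

```bash
python3 -c "
from h import *
print(hand_in())"
```

```text
the job is handed in; nothing more can be done
None
```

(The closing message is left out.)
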